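# Tip the agate slice flat and bring the magnifier over it

## Robot

A 7-joint arm with a two-finger parallel gripper is mounted at the origin on the work surface. World frame = base frame: x ahead of the robot, y to its left, z up, the work surface at z = 0. Lengths are in m, angles in rad, forces in N, time in s.
With the tool pointing down it reaches from about 0.425 to 0.875 m from the base axis. Payload 4.7 kg.
Tool frame: the origin (TCP) lies midway between the tips of the shut fingers; the grasp point (between the pads) lies 19 mm behind it (ctrl.grip_point_offset is the distance from the TCP to the grasp point, in m); z points along the fingers, y is the line along which they close (so a half turn about z gives the same grasp; the last joint's range is limited). The gripper opens to 87 mm and grips with 3 to 60 N. Pads are 19 mm wide; open, the fingers measure 117 mm over their backs; the gripper's body (75 mm by 190 mm) begins 51 mm behind the grasp point.
Start: joints at [1.31, 0.321, -0.07, 1.45, 0.023, 1.371, -0.057], TCP at [0.176, -0.626, 0.223] pointing down, gripper open.
Joint ranges: [-2.86, 2.86], [-0.3, 2.09], [-1.38, 1.24], [0.06, 2.45], [-1.56, 4.7], [0.09, 2.05], [-2.69, 2.69]. Speed limits (rad/s): [2.57, 2.57, 3.14, 3.14, 3.14, 3.14, 3.14].

## Interface

Orientations are given as a rotation vector (axis times angle).
In Python, from bench import ctrl gives the robot as it stands.
- The arm moves only by the tool move_arm, never from a script. Its argument "increments" is text: rows parted by semicolons, each of 7 numbers parted by spaces: the shift along the world's x, y, z in mm, then the turn, a rotation vector about the world's x, y, z in degrees, then the closure in counts, from 0 (fully open) to 255 (shut). A call has exactly 8 rows; each row shifts and turns the commanded pose from where the row before left it; what a row does not reach is not made up. A row lasts 1/12 s, in which the tool goes at most 41.7 mm and 7.16 degrees, less where a joint would pass 70% of its speed; a pose out of reach is approached as far as the arm can. A call with a gripper value outside its range is refused whole. The fingers move at their own pace and stop on an object; "grip_force" is the grip in N (left out, the last holds). Time passes only in rows, so rows that do not move let the fingers close, or fill a call up. It gives the time, the measured TCP pose, the force, the opening and the grip force at its end, in the units of the state.
- ctrl.get_state(): the state, without advancing time (a new reading comes with each control period).
- ctrl.get_image(name): name is "scene" or "top" or "wrist"; returns a dict with "frame" (480x640x3 uint8, red, green, blue), "depth" (480x640 float32, m along the optical axis (not along the pixel's ray), 0 where there is no reading), "fx", "fy", "cx", "cy" (pixels), "position" and "orientation" of the camera in the world. Camera axes: x right, y down, z forward; pixel columns grow to the right and rows downward; lengths in m; the calibration is good to about 2 mm. A picture is of the moment at which its call begins.
- ctrl.close_job(): hands the job in; it is judged then, once.
Trained networks look in a picture, given as the dict that the camera call returned (one of the last four; its "shot" number tells which), for a name from the list of things; names that differ only in an ending like _2 or _b are one class to them, and where a whole thing is asked for, a point or a joint stands for the part that bears it (a point fixed in the world has none). Each returns a list of dicts, best first, with "score" (0 to 1); they miss things now and then, are a little off and sometimes report something else, mostly with a low value. They report only what shows in the picture. A call takes as long as a camera call. They do not tell look-alikes from the thing itself.
- ctrl.find_in(target, picture): "centre" ([x, y, z] in m, in world coordinates, good to about 4 mm: the middle of the surface that is visible of it).
- ctrl.silhouettes(target, picture): "region" (480x640 bool, what is visible of it).
The state is a dict: "time": time; "joint_positions": joint angles; "qd": joint speeds; "joint_torque": joint torques, N m; "position": TCP position; "tool_rot": TCP orientation; "ft_force": force on the tool from outside, world axes, zero at the start; "torque": the same for the moment, N m; "grip_width": opening from 0.0 (shut) to 1.0 (fully open); "grip_force": force on a finger pad.
Only numpy, scipy, OpenCV 4.12 (cv2) and the standard library are available. Lean on these libraries where they do the work, as an engineer would, in place of code of your own. Each camera call takes 0.05 s, during which the arm holds its last target. There are 200 camera calls.

## Task

Get the agate slice ready for inspection by pushing only, without lifting it: tip the standing slice over so that it lies flat, wholly on the round grey pad, with its blue banded polished face up, then push the raised magnifier over and all the way down, so that its lens lies level above the slice. Tip the slice before lowering the magnifier, do not let the magnifier hit it, keep the slice on the pad, and leave the bowl, jar, pink tower and brush where they are.

Things in the scene. Friction and masses are not known exactly. Their poses are not given: they have to be found in the camera images.
- slice: Loose agate disc, 72 mm across, 18 mm thick, with a flat foot (46 mm wide), standing on edge near the pad's rim; 0.2 kg. Origin: middle of the foot's underside; z up while standing, y along its width, +x the normal of the polished face (blue and white rings; the other face is plain brown). The polished face starts turned away from the pad's centre: pushed there, it tips towards the centre.
- slice_center (a point): Centre of the agate disc, midway through its thickness, 36 mm above the foot. The standing disc's top is 72 mm above the pad (88 mm above the bench). It passes its balance point after leaning about 0.25 rad, falls by itself, and its centre ends about 45 mm from where it stood, towards -x of the standing slice's frame.
- pad: Round grey cloth-covered pad, 156 mm across, 6 mm thick, fixed on the board; origin at the middle of its underside, its top is 16 mm above the bench. The slice's foot stands about 45 mm from its centre, along the pad's own +x.
- stand: Light wood board of the inspection station, fixed, 200 mm (x) by 235 mm (y) by 10 mm; origin at the bench surface below the pad's centre. Two dark steel hinge posts rise 74 mm above the bench at its +y end, 112 mm from the pad's centre.
- magnifier (a joint): Angle of the magnifier, rad: 0 = lying level over the pad on its stop (frame 57 to 67 mm above the bench), 1.57 = straight up, 1.9 = leaning fully back. It starts raised, 1.4 to 1.75. The hinge is stiff: it stays where it is left and takes about 2 N at the tab to swing.
- magnifier_hinge (a point): On the hinge axis, midway between the posts, 62 mm above the bench; the axis runs along the stand's x. The point's axes turn with the magnifier.
- magnifier_tab (a point): Middle of the outer face (turned up when lowered, away from the pad when raised) of the red tab at the magnifier's free end, 175 mm from the hinge axis; the tab is 34 mm wide, 30 mm long along the arm (160 to 190 mm from the axis) and 10 mm thick. The hinge axis lies in its middle plane, 5 mm below this face.
- magnifier_lens (a point): Centre of the clear lens (90 mm across, in a black ring 104 mm across and 10 mm thick), 112 mm from the hinge axis; above the pad's centre when lowered.
- bowl: Wooden bowl, 90 mm across, 42 mm high, loose on the bench beside the board; origin under its centre. Leave alone.
- jar: Amber glass jar with brass cap, 56 mm across, 75 mm high, loose beside the board; origin under its centre. Leave alone.
- tower: Pink stone tower, 40 mm across at the foot, 66 mm high, loose beside the board; origin under its centre. Leave alone.
- brush: Dust brush with a wooden handle, 200 mm long, 42 mm wide, 20 mm high, origin under its middle, lying on the bench between the robot and the board. Leave alone.
Mind the look-alikes: they are no part of the job. What is meant by the slice is not red or turquoise, and is the smaller of those in its own colour.

How it is judged:
On the way, in this order (a step that is already met when the one before it is completed fails the run):
1. the slice lies on the pad, polished face up, while the magnifier is still raised (angle between slice's own x axis and vertical below 0.12 rad and horizontal distance between slice_center and pad below 0.045 m and value of joint magnifier above 0.9 rad), for 0.2 s.
2. the magnifier is down over the slice (value of joint magnifier below 0.06 rad), for 0.2 s.
At the end, for the whole second after the job is handed in: The slice lies flat on the pad (within 0.12 rad), polished face up, its centre within 45 mm of the lens centre seen from above; the magnifier is down within 0.06 rad of its stop; both are at rest (angle between slice's own x axis and vertical below 0.12 rad and horizontal distance between slice_center and magnifier_lens below 0.045 m and height (world z) of slice_center between 0.021 and 0.029 m and value of joint magnifier below 0.06 rad and linear speed of slice below 0.01 m/s and velocity of joint magnifier between -0.02 and 0.02 rad/s); the robot touches nothing.
It fails at once if the slice is lifted (its centre more than about 17 mm above where it was while standing) (height (world z) of slice_center above 0.069 m).
It fails at once if the slice is hit by the magnifier or falls off the pad onto the board (contact force between slice and stand above 1 N).
It fails at once if the slice leaves the pad (horizontal distance between slice_center and pad above 0.085 m).
It fails at once if the bowl, jar, tower or brush is moved more than 15 mm (distance of any of bowl, jar, tower, brush from where it was at the start of the episode above 0.015 m).
It also fails if it takes over 61 s, if anything falls off the work surface, if the arm or the gripper's body presses on something with over 40 N, if the wrist force passes 120 N, or if a joint passes its speed limit or range.

## Working session

There is one attempt and no reset: what is moved stays moved. The work goes in short steps, Python scripts to look and compute and a tool call to move; the robot and the scene stay as the last step left them, time stands still between calls to the robot, and variables do not carry over. Pictures are saved under pics/ and viewed, at most 10 in all, crops included, and the job is handed in when it is done.

Besides the shell and the picture viewer there is one more tool, called after "Call:" in YAML: its name, and indented under it one key for each argument. move_arm: Moves the arm, as the interface text tells. Its arguments: {"type":"object","properties":{"increments":{"type":"string"},"grip_force":{"type":"number"}},"required":["increments"]}

```bash
mkdir -p pics; cat > h.py <<'E'
import numpy as np, cv2
from scipy.spatial.transform import Rotation as R
from bench import ctrl
def rot(im):
    o=np.array(im["orientation"],float)
    return R.from_rotvec(o).as_matrix() if o.size==3 else (o if o.shape==(3,3) else R.from_quat(o).as_matrix())
def cloud(im):
    d=im["depth"]; v,u=np.mgrid[:480,:640]
    p=np.stack([(u-im["cx"])/im["fx"]*d,(v-im["cy"])/im["fy"]*d,d],-1)
    return p@rot(im).T+np.array(im["position"])
def save(im,n): cv2.imwrite(f"pics/{n}.png",im["frame"][...,::-1])
E
python3 - <<'E'
from h import *
for n in ["scene","top"]:
    im=ctrl.get_image(n); save(im,n)
    print(n,im["position"],im["orientation"])
    for t in ["slice","pad","stand","magnifier","magnifier_tab","bowl","jar","tower","brush"]:
        for r in ctrl.find_in(t,im): print(t,np.round(r["centre"],3),round(r["score"],2))
s=ctrl.get_state();print(s)
E
```

```text
scene [0.82036092 0.3500022  0.70204035] [-0.80443346 -2.72531847  0.84388134]
slice [ 0.594 -0.017  0.063] 0.95
slice [ 0.364 -0.03   0.065] 0.85
slice [ 0.455 -0.161  0.05 ] 0.64
slice [ 0.793 -0.087  0.074] 0.56
pad [0.627 0.021 0.019] 0.63
stand [0.634 0.13  0.011] 0.69
stand [0.782 0.062 0.053] 0.15
magnifier [0.619 0.144 0.183] 0.89
magnifier_tab [0.619 0.143 0.179] 0.74
bowl [0.647 0.233 0.022] 0.9
jar [ 0.593 -0.155  0.053] 0.72
jar [ 0.596 -0.019  0.064] 0.68
tower [0.781 0.064 0.052] 0.95
tower [ 0.594 -0.019  0.065] 0.31
brush [0.449 0.079 0.015] 0.88
top [ 0.42086124 -0.00886521  0.96092333] [-2.09658721  2.14326502 -0.14438974]
slice [ 0.784 -0.1    0.075] 0.85
slice [ 0.588 -0.02   0.079] 0.61
slice [ 0.444 -0.173  0.067] 0.61
pad [0.609 0.025 0.017] 0.82
stand [0.602 0.096 0.014] 0.57
magnifier [ 0.588 -0.019  0.081] 0.7
magnifier [0.604 0.136 0.18 ] 0.59
magnifier [0.77  0.057 0.049] 0.57
magnifier_tab [0.608 0.136 0.176] 0.59
bowl [0.661 0.242 0.021] 0.67
bowl [0.447 0.069 0.017] 0.67
bowl [ 0.586 -0.015  0.082] 0.63
jar [ 0.578 -0.172  0.075] 0.79
tower [0.776 0.055 0.049] 0.89
tower [ 0.587 -0.017  0.08 ] 0.22
brush [0.447 0.068 0.018] 0.75
{'time': 1.0, 'joint_positions': array([ 1.31009005,  0.32097862, -0.07010258,  1.45051274,  0.02259959,
        1.37078421, -0.05688112]), 'qd': array([ 1.22415812e-04,  1.11733689e-03,  5.69932091e-05, -5.84184534e-04,
        2.55421474e-03, -1.01256891e-03, -1.07052491e-03]), 'joint_torque': array([-5.85786111e-04, -4.91109681e+01, -4.03495235e-01, -3.12781084e+01,
       -6.38380414e-02,  3.34931002e-02,  2.50927641e-06]), 'position': array([ 0.17636751, -0.62563617,  0.22259404]), 'tool_rot': array([ 3.11186598e+00,  4.30355759e-01, -4.41054305e-05]), 'ft_force': array([ 0.23470517, -0.40270911, -0.81946718]), 'torque': array([ 0.01825472,  0.03677521, -0.0194635 ]), 'grip_force': 0.0, 'grip_width': 1.0009121039669546}
```

View pics/scene.png

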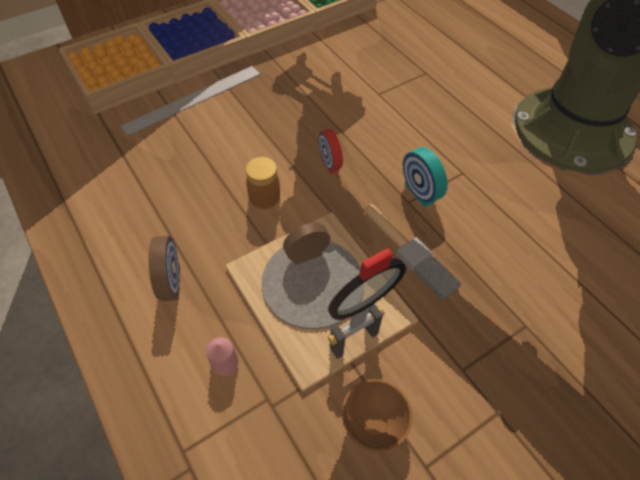

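View pics/top.png

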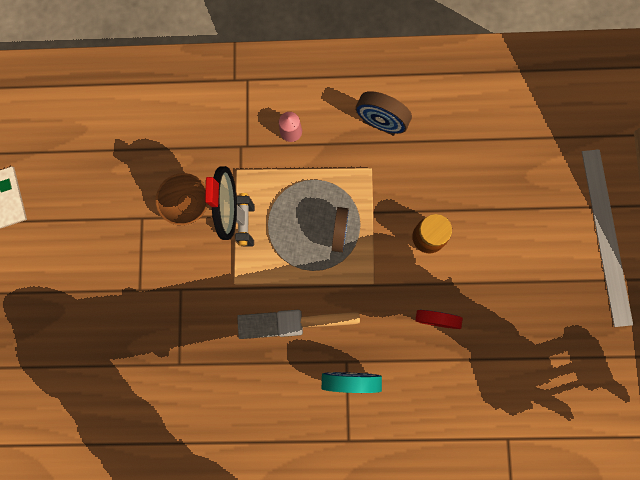

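The slice is the brown disc on the pad: scene (307,243), top (340,229). The larger brown one and the red and turquoise ones are look-alikes. The magnifier leans up at the +y end. Next I fit its pose from depth.

```bash
python3 - <<'E'
from h import *
P=[];C=[]
for n in ["scene","top"]:
    im=ctrl.get_image(n); c=cloud(im)
    ok=im["depth"]>0
    f=im["frame"].astype(int)
    m=ok&(abs(c[...,0]-.6)<.11)&(c[...,1]>-.1)&(c[...,1]<.1)
    sat=f.max(-1)-f.min(-1)
    g=m&(c[...,2]>.012)&(c[...,2]<.021)&(sat<25)
    k=cv2.morphologyEx(g.astype(np.uint8),cv2.MORPH_OPEN,np.ones((3,3)))
    pts=c[k>0][:,:2].astype(np.float32)
    print(n,"pad circ",cv2.minEnclosingCircle(pts),np.median(c[k>0][:,2]))
    s=c[m&(c[...,2]>.03)&(c[...,1]<.06)]
    print("slice n",len(s),s.min(0),s.max(0))
    t=s[s[:,2]>.05]; w=t[:,:2]-t[:,:2].mean(0); u,S,V=np.linalg.svd(w,full_matrices=False); 
    print("cent",t.mean(0),"dir",V[0],"ext",np.ptp(w@V[0]),np.ptp(w@V[1]), cv2.minAreaRect(s[:,:2].astype(np.float32)))
    mg=c[ok&(abs(c[...,0]-.61)<.08)&(c[...,1]>.07)&(c[...,1]<.24)&(c[...,2]>.08)]
    print("mag",mg.min(0),mg.max(0))
    red=c[ok&(f[...,0]>130)&(f[...,1]<60)&(f[...,2]<60)&(c[...,1]>.05)&(c[...,2]>.1)]
    print("red",np.median(red,0),red.min(0),red.max(0))
    P.append(mg)
    hp=c[ok&(abs(c[...,0]-.61)<.08)&(c[...,1]>.07)&(c[...,1]<.18)&(c[...,2]>.06)&(c[...,2]<.085)]
    print("posts",hp.mean(0),hp.min(0),hp.max(0))
    for v in ctrl.find_in("magnifier_hinge",im)[:2]+ctrl.find_in("stand",im)[:1]: print(v)
E
```

```text
scene pad circ ((0.6080434918403625, 0.0216398723423481), 0.07743590325117111) 0.016507258883216136
slice n 1274 [ 0.55827839 -0.0372388   0.03004603] [ 0.62891385 -0.00824021  0.09161499]
cent [ 0.5966908  -0.01956738  0.07330544] dir [ 0.97878305 -0.20489935] ext 0.07172820890097309 0.022962787529536413 ((0.5926477313041687, -0.022781651467084885), (0.020461056381464005, 0.07131700962781906), 82.08364868164062)
mag [0.56066171 0.12974137 0.08059997] [0.66332285 0.15179372 0.2546222 ]
red [0.61095972 0.14902431 0.25173023] [0.59477864 0.14328357 0.24938449] [0.62751071 0.1512863  0.25383448]
posts [0.6154036  0.13419877 0.07063433] [0.56909595 0.11952883 0.06007725] [0.65381304 0.14351108 0.08487144]
{'centre': [0.6194, 0.1438, 0.18], 'score': 0.73}
{'centre': [0.5925, -0.1577, 0.0537], 'score': 0.73}
{'centre': [0.6344, 0.1324, 0.0081], 'score': 0.95}
top pad circ ((0.5917837619781494, 0.012280489318072796), 0.06554708629846573) 0.01715441163134135
slice n 536 [ 0.55535372 -0.03869492  0.05068762] [ 0.62616862 -0.011621    0.09458307]
cent [ 0.58636176 -0.02448109  0.08092705] dir [-0.9879743   0.15461817] ext 0.07062836437873204 0.01923264567582973 ((0.5907950401306152, -0.025356773287057877), (0.019230535253882408, 0.07062871754169464), 80.97258758544922)
mag [0.55859564 0.12693864 0.08004516] [0.66111988 0.15055126 0.2557753 ]
red [0.6089996  0.1416925  0.25072961] [0.59316499 0.13747843 0.22607885] [0.62692172 0.14914284 0.2557753 ]
posts [0.60812225 0.12848803 0.0716206 ] [0.56768479 0.1182495  0.06074409] [0.65262144 0.14141633 0.08485887]
{'centre': [0.6114, 0.1387, 0.1792], 'score': 0.7}
{'centre': [0.6021, 0.0948, 0.016], 'score': 0.92}
```

Call:
move_arm:
  increments: "20 27 0 0 0 4.1 255;20 27 0 0 0 4.1 255;20 27 0 0 0 4.1 255;20 27 0 0 0 4.1 255;20 27 0 0 0 4.1 255;20 27 0 0 0 4.1 255;20 27 0 0 0 4.1 255;20 27 0 0 0 4.1 255"

```text
time: 1.97
position: [0.3371, -0.4083, 0.2228]
tool_rot: [2.861, 1.296, -0.0]
ft_force: [-0.2, -0.6, 0.7]
grip_width: 0.482
grip_force: 0.0
```

Call:
move_arm:
  increments: "20 27 0 0 0 4.1 255;20 27 0 0 0 4.1 255;20 27 0 0 0 4.1 255;20 27 0 0 0 4.1 255;20 27 0 0 0 4.1 255;20 27 0 0 0 4.1 255;20 27 0 0 0 4.1 255;20 27 0 0 0 4.1 255"

```text
time: 2.63
position: [0.4971, -0.1923, 0.2229]
tool_rot: [2.379, 2.051, 0.0]
ft_force: [0.9, 0.4, -0.6]
grip_width: 0.008
grip_force: 0.0
```

Call:
move_arm:
  increments: "18 22 0 0 0 0 255;18 22 0 0 0 0 255;18 22 0 0 0 0 255;18 22 0 0 0 0 255;16 24 0 0 0 0 255;0 0 0 0 0 0 255;0 0 0 0 0 0 255;0 0 0 0 0 0 255"

```text
time: 3.3
position: [0.5841, -0.0824, 0.2224]
tool_rot: [2.383, 2.047, -0.001]
ft_force: [-0.4, -0.4, -0.1]
grip_width: 0.005
grip_force: 0.0
```

Call:
move_arm:
  increments: "0 0 -25 0 0 0 255;0 0 -25 0 0 0 255;0 0 -25 0 0 0 255;0 0 -25 0 0 0 255;0 0 -25 0 0 0 255;0 0 -17 0 0 0 255;0 0 -10 0 0 0 255;0 0 0 0 0 0 255"

```text
time: 3.97
position: [0.5822, -0.0833, 0.0683]
tool_rot: [-2.383, -2.043, 0.005]
ft_force: [-0.8, -1.8, 1.0]
grip_width: 0.004
grip_force: 0.0
```

```bash
python3 - <<'E'
from h import *
im=ctrl.get_image("scene"); cv2.imwrite("pics/s2.png",cv2.resize(im["frame"][120:400,160:480,::-1],None,fx=2,fy=2)); print(ctrl.get_state()["position"])
E
```

```text
[ 0.58344928 -0.08301141  0.07004126]
```

View pics/s2.png

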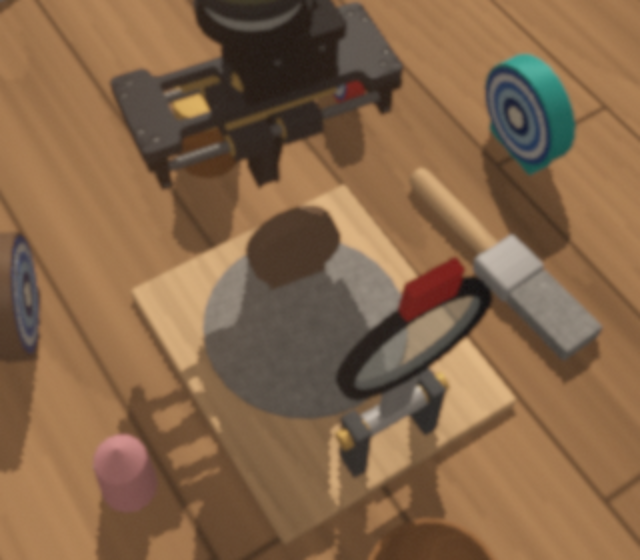

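The shut fingers are behind the slice's polished face, lined up with it (slice at about (290,245) in the crop). Now I push slowly.

Call:
move_arm:
  increments: "1 8 0 0 0 0 255;1 8 0 0 0 0 255;1 8 0 0 0 0 255;1 6 0 0 0 0 255;0.5 4 0 0 0 0 255;0.5 4 0 0 0 0 255;0.5 4 0 0 0 0 255;0.5 4 0 0 0 0 255"

```text
time: 4.68
position: [0.5904, -0.0355, 0.0706]
tool_rot: [2.383, 2.047, -0.0]
ft_force: [0.1, 0.4, -0.2]
grip_width: 0.002
grip_force: 0.1
```

```bash
cat > c.py <<'E'
from h import *
im=ctrl.get_image("scene"); c=cloud(im)
cv2.imwrite("pics/last.png",cv2.resize(im["frame"][120:400,160:480,::-1],None,fx=2,fy=2))
s=[x for x in ctrl.silhouettes("slice",im)]
for r in s:
    p=c[r["region"]&(im["depth"]>0)]; m=np.median(p,0)
    if abs(m[0]-.6)<.1 and abs(m[1])<.1: print(round(r["score"],2),len(p),m,np.percentile(p,[2,98],axis=0).round(3).tolist(),cv2.minEnclosingCircle(p[:,:2].astype(np.float32)))
print(ctrl.get_state()["position"],ctrl.get_state()["ft_force"])
E
python3 c.py
```

```text
0.9 1197 [ 0.59800838 -0.01091173  0.06997868] [[0.564, -0.025, 0.019], [0.628, -0.002, 0.09]] ((0.5937477350234985, -0.015735046938061714), 0.036194998770952225)
[ 0.59039582 -0.03463272  0.07059863] [0.95317302 0.20438784 0.08538285]
```

Call:
move_arm:
  increments: "0.5 3 0 0 0 0 255;0.5 3 0 0 0 0 255;0.5 3 0 0 0 0 255;0.5 3 0 0 0 0 255;0 2 0 0 0 0 255;0 0 0 0 0 0 255;0 0 0 0 0 0 255;0 0 0 0 0 0 255"

```text
time: 5.45
position: [0.5923, -0.0218, 0.0706]
tool_rot: [2.383, 2.047, -0.0]
ft_force: [0.2, 0.4, 0.1]
grip_width: 0.005
grip_force: 0.0
```

```bash
python3 c.py
```

```text
0.93 1748 [0.60230662 0.02562204 0.03497284] [[0.568, -0.011, 0.023], [0.634, 0.057, 0.037]] ((0.5979186296463013, 0.019911719486117363), 0.03915482386946678)
[ 0.59234893 -0.02191322  0.07058639] [0.2481094  0.15765389 0.54553421]
```

View pics/last.png

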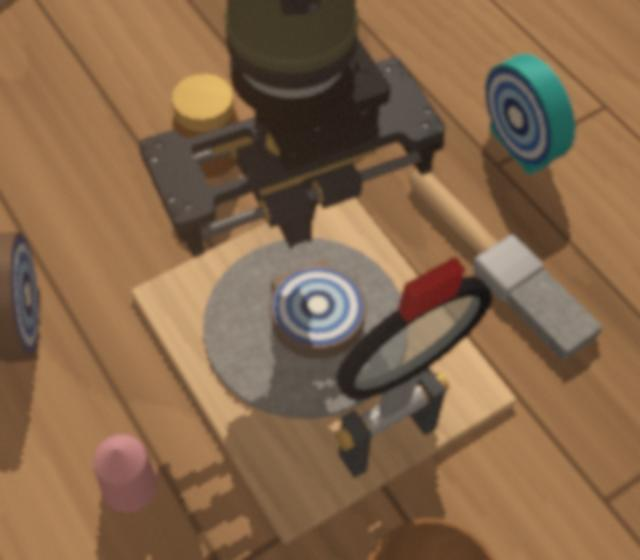

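The slice lies flat with its blue face up at (318,303) in the crop, about (0.600, 0.022), well inside the pad. Next I go up and over to get behind the magnifier tab.

Call:
move_arm:
  increments: "0 0 20 0 0 0 255;0 0 34 0 0 0 255;0 0 34 0 0 0 255;0 0 34 0 0 0 255;0 0 34 0 0 0 255;0 0 34 0 0 0 255;0 0 30 0 0 0 255;0 0 10 0 0 0 255"

```text
time: 6.22
position: [0.5942, -0.0214, 0.3061]
tool_rot: [2.379, 2.043, 0.008]
ft_force: [0.5, -0.3, 0.4]
grip_width: 0.005
grip_force: 0.0
```

Call:
move_arm:
  increments: "2.5 27 0 0 0 0 255;2.5 30 0 0 0 0 255;2.5 30 0 0 0 0 255;2.5 30 0 0 0 0 255;2.5 30 0 0 0 0 255;2.5 30 0 0 0 0 255;2.5 28 0 0 0 0 255;1.5 12 0 0 0 0 255"

```text
time: 6.88
position: [0.61, 0.2003, 0.2999]
tool_rot: [-2.375, -2.052, -0.001]
ft_force: [-0.4, 0.5, 0.5]
grip_width: 0.006
grip_force: 0.0
```

Call:
move_arm:
  increments: "0 0 0 0 0 0 255;0 0 -10 0 0 0 255;0 0 -15 0 0 0 255;0 0 -15 0 0 0 255;0 0 -15 0 0 0 255;0 0 -10 0 0 0 255;0 0 -5 0 0 0 255;0 0 0 0 0 0 255"

```text
time: 7.55
position: [0.6111, 0.1931, 0.229]
tool_rot: [-2.385, -2.045, 0.004]
ft_force: [0.8, -0.6, 0.5]
grip_width: 0.007
grip_force: 0.0
```

```bash
python3 c.py
```

```text
0.84 678 [0.62107083 0.02362735 0.03469826] [[0.608, -0.013, 0.02], [0.635, 0.053, 0.038]] ((0.614732027053833, 0.01949632540345192), 0.03652272745966911)
[0.61174264 0.1945982  0.23099335] [ 0.18399125  0.63567019 -0.06875333]
```

View pics/last.png

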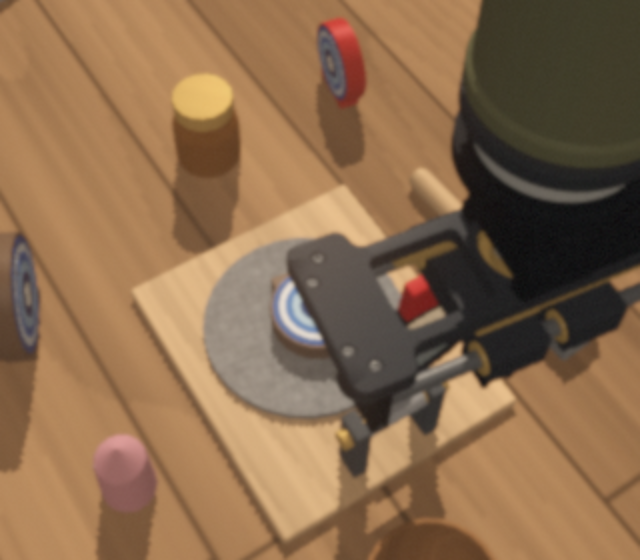

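Call:
move_arm:
  increments: "0 -10 0 0 0 0 255;0 -10 0 0 0 0 255;0 -8 0 0 0 0 255;0 -6 0 0 0 0 255;0 -6 0 0 0 0 255;0 -8 0 0 0 0 255;0 -8 0 0 0 0 255;0 -8 0 0 0 0 255"

```text
time: 8.32
position: [0.6112, 0.131, 0.2308]
tool_rot: [-2.382, -2.048, -0.0]
ft_force: [-0.6, 2.0, -0.2]
grip_width: 0.008
grip_force: 0.8
```

```bash
cat > m.py <<'E'
from h import *
for n in ["scene","top"]:
    im=ctrl.get_image(n); c=cloud(im); f=im["frame"].astype(int)
    red=c[(im["depth"]>0)&(f[...,0]>110)&(f[...,1]<60)&(f[...,2]<60)&(c[...,1]>-.09)&(abs(c[...,0]-.61)<.06)&(c[...,2]>.05)]
    if len(red): m=np.median(red,0); print(n,len(red),m,"theta~",np.arctan2(m[2]-.062,.132-m[1]),red.min(0),red.max(0))
cv2.imwrite("pics/top_l.png",im["frame"][...,::-1])
s=ctrl.get_state(); print(s["position"],s["ft_force"])
E
python3 m.py
```

```text
scene 44 [0.62600012 0.11916783 0.23076128] theta~ 1.4949049562694738 [0.61788364 0.10905284 0.22448655] [0.64730132 0.14459826 0.41096006]
[0.61152694 0.12886695 0.23034076] [ 0.6808426   0.77512941 -0.00588807]
```

Call:
move_arm:
  increments: "0 -14 -1 0 0 0 255;0 -14 -2 0 0 0 255;0 -13 -3 0 0 0 255;0 -12 -4 0 0 0 255;0 -12 -5 0 0 0 255;0 -12 -5 0 0 0 255;0 -11 -7 0 0 0 255;0 -10.5 -8 0 0 0 255"

```text
time: 9.08
position: [0.6113, 0.0312, 0.195]
tool_rot: [2.383, 2.046, -0.001]
ft_force: [-1.2, 0.9, -0.4]
grip_width: 0.003
grip_force: 0.6
```

```bash
python3 m.py
```

```text
scene 103 [0.62276644 0.02092595 0.19489151] theta~ 0.8745893568762126 [0.61758322 0.01057528 0.18675261] [0.64956238 0.05854257 0.27275361]
[0.6107444  0.02895839 0.19351497] [-0.42492987 -0.20089379 -0.60866025]
```

Call:
move_arm:
  increments: "0 -9 -7 0 0 0 255;0 -9 -8 0 0 0 255;0 -9 -10 0 0 0 255;0 -8 -10 0 0 0 255;0 -7 -11 0 0 0 255;0 -6 -12 0 0 0 255;0 -5 -12 0 0 0 255;0 -4 -12 0 0 0 255"

```text
time: 9.85
position: [0.6112, -0.0254, 0.1121]
tool_rot: [2.383, 2.046, -0.001]
ft_force: [0.4, -0.1, 1.2]
grip_width: 0.006
grip_force: 0.4
```

```bash
python3 m.py
```

```text
scene 67 [ 0.62135193 -0.03231899  0.11134153] theta~ 0.2917126730597861 [ 0.59247694 -0.04202163  0.10833939] [0.64809804 0.00924681 0.18954736]
[ 0.60961997 -0.02567495  0.11055056] [-0.00733933 -0.39106381 -1.0716358 ]
```

Call:
move_arm:
  increments: "0 -4 -9 0 0 0 255;0 -3 -9 0 0 0 255;0 -2 -9 0 0 0 255;0 -1 -7 0 0 0 255;0 0 -5 0 0 0 255;0 0 -3 0 0 0 255;0 0 -2 0 0 0 255;0 0 -1 0 0 0 255"

```text
time: 10.62
position: [0.6112, -0.0341, 0.0683]
tool_rot: [-2.382, -2.048, 0.001]
ft_force: [0.4, 0.3, 0.2]
grip_width: 0.003
grip_force: 0.3
```

```bash
python3 m.py
```

```text
scene 20 [ 0.62203191 -0.03550231  0.06869099] theta~ 0.039924439282096935 [ 0.61886267 -0.04820929  0.06702041] [ 6.44260342e-01 -3.92500782e-04  1.45558929e-01]
[ 0.61138196 -0.03395945  0.06859838] [-0.02218723 -0.05429425  0.20495801]
```

Call:
move_arm:
  increments: "0 0 -1 0 0 0 255;0 0 -1 0 0 0 255;0 0 -1 0 0 0 255;0 0 -1 0 0 0 255;0 0 0 0 0 0 255;0 0 0 0 0 0 255;0 0 0 0 0 0 255;0 0 0 0 0 0 255"

```text
time: 11.38
position: [0.6117, -0.0339, 0.0673]
tool_rot: [2.382, 2.047, -0.0]
ft_force: [-5.5, -0.1, 12.9]
grip_width: 0.002
grip_force: 6.9
```

It is on the stop: the force is 13 N and z stays at 67 mm. I retract and check.

Call:
move_arm:
  increments: "0 0 3 0 0 0 255;0 0 10 0 0 0 255;0 0 25 0 0 0 255;0 -10 35 0 0 0 255;0 -20 35 0 0 0 255;0 -30 25 0 0 0 255;0 -30 10 0 0 0 255;0 -30 0 0 0 0 255"

```text
time: 12.05
position: [0.6134, -0.1553, 0.2124]
tool_rot: [2.377, 2.044, 0.006]
ft_force: [1.7, 1.0, -0.2]
grip_width: 0.005
grip_force: 0.0
```

Call:
move_arm:
  increments: "0 -30 10 0 0 0 255;0 -30 10 0 0 0 255;0 -30 10 0 0 0 255;0 -25 5 0 0 0 255;0 -15 0 0 0 0 255;0 0 0 0 0 0 255;0 0 0 0 0 0 255;0 0 0 0 0 0 255"

```text
time: 12.72
position: [0.6117, -0.2811, 0.242]
tool_rot: [-2.378, -2.05, -0.002]
ft_force: [0.5, 0.3, 0.2]
grip_width: 0.007
grip_force: 0.0
```

```bash
python3 - <<'E'
from h import *
im=ctrl.get_image("scene"); c=cloud(im); f=im["frame"].astype(int)
cv2.imwrite("pics/end.png",cv2.resize(im["frame"][120:400,160:480,::-1],None,fx=2,fy=2))
red=c[(im["depth"]>0)&(f[...,0]>110)&(f[...,1]<70)&(f[...,2]<70)&(c[...,1]>-.09)&(abs(c[...,0]-.61)<.06)&(c[...,2]>.05)]
print(len(red),np.median(red,0),red.max(0))
blk=c[(im["depth"]>0)&(f.max(-1)<60)&(abs(c[...,0]-.61)<.07)&(c[...,1]>-.04)&(c[...,1]<.09)&(c[...,2]>.05)&(c[...,2]<.12)]
A=np.c_[blk[:,:2],np.ones(len(blk))]; print(len(blk),np.linalg.lstsq(A,blk[:,2],rcond=None)[0],np.median(blk,0))
s=ctrl.get_state(); print(s["position"],s["ft_force"])
E
```

```text
30 [ 0.62376608 -0.042352    0.06734199] [ 0.62553657 -0.02812364  0.06989825]
132 [-0.02643419 -0.06061802  0.08619635] [0.63630218 0.06194167 0.06616011]
[ 0.61182007 -0.28088923  0.242198  ] [ 0.96138024 -0.72524606 -0.5115575 ]
```

View pics/end.png

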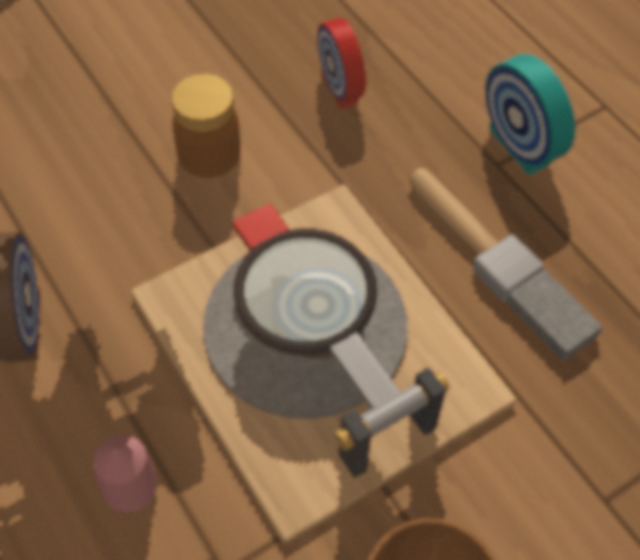

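The lens (305,290) lies level, with the slice (318,303) below it. The tab face is at 67 mm, which is the stop height, and the other objects haven't moved.

```bash
python3 -c "
from bench import ctrl
print(ctrl.close_job())"
```

```text
the job is handed in; nothing more can be done
None
```

I handed the job in: the slice lies flat on the pad with its blue face up and the magnifier is down on its stop over it; the hand-in call gave no verdict.

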